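# Seat the round blank in the tacking nest and swing the keeper over it

## Task

Get the round end-cap blank ready for tacking: slide it across the fixture plate with your fingertips, without picking it up, until it drops over the rim and lies flat and fully home in the round nest. Then push the swing keeper round by its peg, over the blank, until it stands against its stop. Leave the square coupon and the other things lying where they are.

Things in the scene. Friction and masses are not known exactly. Their poses are not given: they have to be found in the camera images.
- blank_center (a point): the round blank: a plain dark steel disc, 80 mm in diameter, 10 mm thick, about 0.4 kg (0.27 to 0.51), loose, lying flat on the fixture plate to the left or to the right of the nest. The point is its centre, half-way up; z is its axis (either way up is the same)
- nest_center (a point): the nest: a round flat-bottomed recess, 84 mm in diameter, 10 mm deep, with a 40 mm knock-out hole in its floor. The point is the nest's centre at the level of the plate's face, 18 mm above the table; z is up. A seated blank is flush with the face, its centre 5 mm below this point, with 2 mm play all round
- fixture: the fixture fixed to the table: a bright steel plate with the nest, on an 8 mm base plate that sticks out 3 mm all round. Origin under the nest's centre, at table level. The face reaches 143 mm each way in y and -75 to +99 mm in x. The blank starts at x -30 to 0 mm, 86 to 98 mm off in +y or -y. A 160 mm tall drawer cabinet stands nearer the robot, to its right
- keeper (a joint): the swing keeper: flat dark steel arm, 18 mm wide, 8 mm thick, 55 mm long from its pivot, turning 3 mm above the plate's face: it clears a seated blank, an unseated one blocks it. 0 rad: parked at a stop pin (starts 0 to 0.5); grows anticlockwise from above; 2.07: at the other stop pin, pointing to the nest's centre. Stays where it is left; takes about 1.2 N at the peg
- keeper_pivot (a point): the keeper's pivot axis at the underside of the arm, 75 mm from the nest's centre along the fixture's +x (the side away from the robot). The pivot screw's head rises 15 mm above this point
- keeper_peg (a point): the upright steel push peg near the end of the keeper: 10 mm in diameter, 22 mm tall, standing on the arm's top 42 mm from the pivot. The point is the middle of its height, 40 mm above the table; its foot (the arm's top) is 11 mm lower, its top end 11 mm higher. x points along the arm, away from the pivot; y points the way the peg moves as the keeper closes
- coupon_2: the square coupon: a loose flame-cut steel plate, 60 x 60 x 6 mm, lying on the fixture plate on the other side of the nest from the blank; origin at the centre of its underside; a bystander
- ring_offcut: a loose sawn ring of pipe, 114 mm across, 32 mm tall, on the table to the left; origin at the centre of its underside; a bystander
- ceramic_cup_1: a pink ceramic gas cup, 22 mm across, 45 mm tall, standing on the table in front of the fixture; origin at the centre of its underside; a bystander
- ceramic_cup_2: a second such cup, close to the first; a bystander
- hex_bolt: a loose bolt, 80 mm long, lying on the table in front of the fixture; a bystander

How it is judged:
By the outcome, as a careful person would: the job done as asked, in the order asked, and still so for the second after the job is handed in, with the robot touching nothing.
It also fails if it takes over 51 s, if anything falls off the work surface, if the arm or the gripper's body presses on something with over 40 N, if the wrist force passes 120 N, or if a joint passes its speed limit or range.

## Robot

A 6-joint arm with a two-finger parallel gripper is mounted at the origin on the work surface; the furniture and walls round the work are solid. World frame = base frame: x ahead of the robot, y to its left, z up, the work surface at z = 0. Lengths are in mm, angles in rad, forces in N, time in s.
With the tool pointing down it reaches from about 275 to 1000 mm from the base axis. Payload 8.4 kg.
Tool frame: the origin (TCP) lies where the fingers leave the gripper's body, on its centre line; the fingertips stand 73 mm ahead of it and the grasp point (between the pads) lies 54 mm ahead of it (grip_point_offset is the distance from the TCP to the grasp point, in mm); z points along the fingers, y is the direction in which the jaws open and shut (so a half turn about z gives the same grasp; the last joint's range is limited). The gripper opens to 85 mm and grips with 20 to 120 N. Pads are 22 mm wide; open, the fingers measure 114 mm over their backs; the gripper's body (76 mm by 85 mm) begins 54 mm behind the grasp point. The pads swing forward as they close: fully open they stand 13 mm farther back than shut.
Start: joints at [-1.191, 0.353, 1.633, -0, 1.155, -0.002], TCP at [232.869, -580.001, 303.881] pointing down, gripper open.
Joint ranges: [-2.63, 2.63], [-0.92, 2.1], [0.06, 2.66], [-1.3, 4.44], [0, 2.69], [-3.02, 3.02]. Speed limits (rad/s): [2.22, 2.22, 2.79, 3.14, 3.14, 3.14].

## Interface

Orientations are given as [roll, pitch, yaw] about the fixed x, y, z axes, in that order (R = Rz(yaw) Ry(pitch) Rx(roll)).
In Python, from rig import sense, grab_frame, sign_off, grip_point_offset gives the robot as it stands. The module is installed in compiled form; this text tells all that it offers.
- The arm moves only by the tool drive_tool, never from a script. Its argument "targets" is one flat list of numbers, 7 for each row, row after row: the shift along the tool's x, y, z in m, then the turn, a rotation vector about the tool's x, y, z in rad, then the opening, from 0 (shut) to 1 (fully open). In form: [tx, ty, tz, wx, wy, wz, grip, tx, ty, tz, wx, wy, wz, grip, ...]. A call has 1 to 12 rows; each row is the pose to reach, as a shift and turn from the pose commanded when the call began, along the tool's axes at that moment; what a row does not reach only later rows make up. A row lasts 1/12 s, in which the tool goes at most 41.7 mm and 7.16 degrees, less where a joint would pass 70% of its speed; a pose out of reach is approached as far as the arm can. A call with a gripper value outside its range is refused whole. The fingers move at their own pace and stop on an object; "force" is the grip in N (left out, the last holds). Time passes only in rows, so rows that repeat a pose let the fingers close. It gives the time, the measured TCP pose, the force and the opening at its end, in the units of the state.
- sense(): the state, without advancing time (a new reading comes with each control period).
- grab_frame(name): name is "scene" or "top" or "wrist"; returns a dict with "color" (480x640x3 uint8, blue, green, red), "vertical_fov" (degrees; the focal length in pixels is half the picture's height over the tangent of half this angle, whatever the lens; pixels are square), "cx", "cy" (the principal point, pixels), "k1" (the pictures are not rectified: a ray, as slopes to the right and down, at radius r is drawn at 1 + k1 r^2 times it, then the intrinsics apply), "world_from_camera" (4x4, takes a point from camera to world coordinates). Camera axes: x right, y down, z forward; pixel columns grow to the right and rows downward; lengths in mm; the calibration is good to about 2 mm. A picture is of the moment at which its call begins. There is no depth.
- sign_off(): hands the job in, once; it reports no verdict.
The state is a dict: "clock": time; "qpos": joint angles; "qvel": joint speeds; "joint_efforts": joint torques, N m; "eef_pos": TCP position; "tcp_rot": TCP orientation; "contact_force": force on the tool from outside, world axes, zero at the start; "wrist_torque": the same for the moment, N m; "opening": opening from 0.0 (shut) to 1.0 (fully open).
Only numpy, scipy, OpenCV 4.12 (cv2) and the standard library are available. Lean on these libraries where they do the work, as an engineer would, in place of code of your own. Each camera call takes 0.05 s, during which the arm holds its last target. There are 200 camera calls.

## Working session

There is one attempt and no reset: what is moved stays moved. The work goes in short steps, Python scripts to look and compute and a tool call to move; the robot and the scene stay as the last step left them, time stands still between calls to the robot, and variables do not carry over. Pictures are saved under pics/ and viewed, about 8 in all and at most 12, crops included, and the job is handed in when it is done.

Besides the shell and the picture viewer there is one more tool, called after "Call:" as name(argument=value, ...) on one line, values as JSON. drive_tool: Moves the arm, as the interface text tells. Its arguments: {"type":"object","properties":{"targets":{"type":"array"},"force":{"type":"number"}},"required":["targets"]}

```bash
mkdir -p pics; cat > h.py <<'E'
import numpy as np, cv2
from rig import sense, grab_frame, sign_off, grip_point_offset
def K(f):
    fl=240/np.tan(np.radians(f["vertical_fov"])/2); return np.array([[fl,0,f["cx"]],[0,fl,f["cy"]],[0,0,1.]])
def D(f): return np.array([f["k1"],0,0,0,0.])
def save(n,f=None,crop=None,scale=1):
    f=f or grab_frame(n[0]); im=f["color"]
    if crop: x0,y0,x1,y1=crop; im=im[y0:y1,x0:x1]
    if scale!=1: im=cv2.resize(im,None,fx=scale,fy=scale,interpolation=cv2.INTER_CUBIC)
    cv2.imwrite("pics/"+n[1],im); return f
def px2w(f,pts,z):
    u=cv2.undistortPointsIter(np.array(pts,float).reshape(-1,1,2),K(f),D(f),None,None,(3,100,1e-10)).reshape(-1,2)
    T=np.array(f["world_from_camera"]); d=np.c_[u,np.ones(len(u))]@T[:3,:3].T; o=T[:3,3]
    return o+d*((z-o[2])/d[:,2])[:,None]
def w2px(f,P):
    T=np.linalg.inv(np.array(f["world_from_camera"])); p=np.array(P,float).reshape(-1,3)@T[:3,:3].T+T[:3,3]
    return cv2.projectPoints(p.reshape(-1,1,3),np.zeros(3),np.zeros(3),K(f),D(f))[0].reshape(-1,2)
E
python3 - <<'E'
from h import *
import pickle
s=sense(); print(s)
print(grip_point_offset)
for n in("top","scene"):
    f=save((n,n+"0.png")); pickle.dump(f,open(n+"0.pkl","wb"))
    print(n,f["vertical_fov"],f["k1"],np.round(f["world_from_camera"],3))
E
```

```text
{'clock': 0.0, 'qpos': array([-1.19141248e+00,  3.53624773e-01,  1.63411519e+00, -4.32044574e-06,
        1.15517087e+00, -2.37789287e-03]), 'qvel': array([-0.00056311, -0.00035801, -0.00146716, -0.00190041,  0.000729  ,
       -0.00173886]), 'joint_efforts': array([ 2.84367285e-03, -6.05241609e+01, -3.42066085e+01,  6.60035244e-05,
        9.40124562e-03, -5.42502789e-06]), 'eef_pos': array([ 232.72682263, -579.66903784,  303.18430804]), 'tcp_rot': array([-3.14027447e+00,  8.15819719e-07,  3.81763488e-01]), 'contact_force': array([0.10233605, 0.02759547, 0.3141559 ]), 'wrist_torque': array([ 0.02001149, -0.00753431,  0.03694333]), 'opening': 1.001213554597973}
53.900000000000006
top 50.79266559577611 0.008374719324866274 [[ 9.000000e-03 -9.940000e-01  1.130000e-01  3.811140e+02]
 [-1.000000e+00 -6.000000e-03  2.400000e-02  5.210300e+01]
 [-2.300000e-02 -1.130000e-01 -9.930000e-01  1.018876e+03]
 [ 0.000000e+00  0.000000e+00  0.000000e+00  1.000000e+00]]
scene 43.22948558099071 -0.07581096148847932 [[-7.59000e-01 -3.17000e-01  5.69000e-01 -1.14860e+02]
 [-6.51000e-01  3.89000e-01 -6.52000e-01  7.26209e+02]
 [-1.50000e-02 -8.65000e-01 -5.01000e-01  5.67570e+02]
 [ 0.00000e+00  0.00000e+00  0.00000e+00  1.00000e+00]]
```

View pics/top0.png

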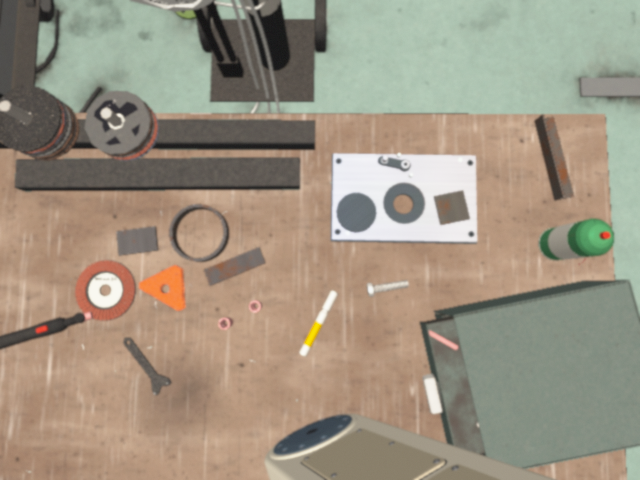

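View pics/scene0.png

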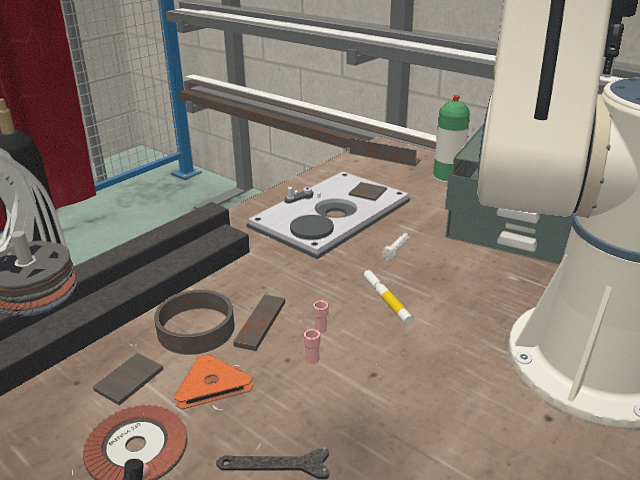

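Top: blank at about (356,212), left of the nest at (404,203), keeper near (395,162), coupon on the right at (452,207). The scene view agrees. I'll enlarge the fixture.

```bash
python3 - <<'E'
from h import *
import pickle
f=pickle.load(open("top0.pkl","rb")); save((0,"topc.png"),f,(325,145,485,250),5)
print(px2w(f,[[356,212],[404,203]],18))
E
```

```text
[[527.40005757  -1.08044852  18.        ]
 [546.04714171 -96.7136359   18.        ]]
```

View pics/topc.png

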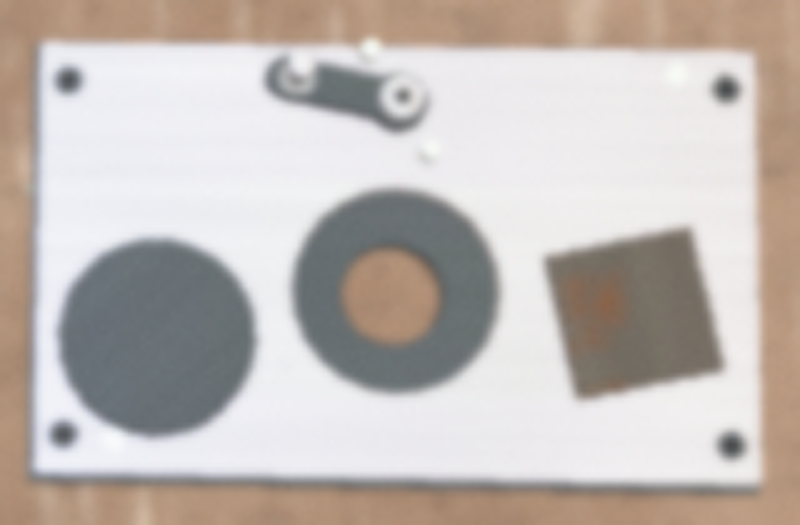

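```bash
cat >> h.py <<'E'
from scipy.spatial.transform import Rotation as Ro
from scipy.optimize import least_squares
def fitfix(f,corners,nest=None):
    # corners: px of face corners order (+x+y),(+x-y),(-x-y),(-x+y)
    L=np.array([[99,143],[99,-143],[-75,-143],[-75,143]]+([[0,0]] if nest is not None else []),float)
    W=px2w(f,list(corners)+([nest] if nest is not None else []),18)[:,:2]
    g=lambda p:(L@np.array([[np.cos(p[2]),np.sin(p[2])],[-np.sin(p[2]),np.cos(p[2])]])+p[:2]-W).ravel()
    r=least_squares(g,[546,-97,0]); return r.x,g(r.x).reshape(-1,2)
def rel(P,yaw):
    s=sense(); R0=Ro.from_euler('xyz',s["tcp_rot"]); R1=Ro.from_euler('xyz',[np.pi,0,yaw])
    t=R0.inv().apply(np.array(P)-s["eef_pos"])/1000
    print("rel",np.round(t,4),np.round((R0.inv()*R1).as_rotvec(),4))
E
python3 - <<'E'
from h import *
import pickle
f=pickle.load(open("top0.pkl","rb"))
c=lambda a:[[325+x/5-.4,145+y/5-.4] for x,y in a]
p,r=fitfix(f,c([(40,43),(753,52),(760,482),(34,470)]),c([(396,290)])[0]); print(p,r)
b=px2w(f,c([(158,338)]),28)[0]; print("blank",b)
print("pivothead",px2w(f,c([(402,95)]),36),"peg",px2w(f,c([(298,72)]),51))
print("cab",px2w(f,[[422,322],[630,281]],160))
d=p[:2]-b[:2]; print(d,np.linalg.norm(d),np.arctan2(d[1],d[0]))
rel([530,-50,330],np.arctan2(d[1],d[0])+np.pi)
E
```

```text
[ 5.47060823e+02 -9.60766902e+01 -1.01141676e-02] [[ 0.05075185 -0.34026321]
 [ 0.2659322   0.09319636]
 [-0.28421218  0.04589264]
 [-0.23991293 -0.04682556]
 [ 0.20744106  0.24799977]]
blank [525.54125322  -0.94375673  28.        ]
pivothead [[621.939316   -96.83069342  36.        ]] peg [[627.32006378 -54.24526622  51.        ]]
cab [[ 322.12948168 -103.26542361  160.        ]
 [ 393.23091134 -447.66317655  160.        ]]
[ 21.51956985 -95.13293346] 97.5364901730578 -1.3483349980961559
rel [ 0.4732 -0.3808 -0.0263] [-1.1000e-03 -9.0000e-04 -1.4114e+00]
```

Fixture fit is good: nest (547,-96), yaw -0.01, blank (525.5,-1), residual under 0.4 mm. Next I move to above the point behind the blank, jaws part open as a cradle.

```bash
python3 - <<'E'
from h import *
rel([511,63,190],1.793)
E
```

```text
rel [ 0.4977 -0.4926  0.1139] [-1.1000e-03 -9.0000e-04 -1.4112e+00]
```

Call:
drive_tool(targets=[0.498,-0.493,0,0,0,-1.411,0.47,0.498,-0.493,0,0,0,-1.411,0.47,0.498,-0.493,0,0,0,-1.411,0.47,0.498,-0.493,0,0,0,-1.411,0.47,0.498,-0.493,0,0,0,-1.411,0.47,0.498,-0.493,0,0,0,-1.411,0.47,0.498,-0.493,0,0,0,-1.411,0.47,0.498,-0.493,0,0,0,-1.411,0.47,0.498,-0.493,0,0,0,-1.411,0.47,0.498,-0.493,0,0,0,-1.411,0.47,0.498,-0.493,0,0,0,-1.411,0.47,0.498,-0.493,0,0,0,-1.411,0.47])

```text
clock: 1.1
eef_pos: [431.7, -119.1, 303.9]
tcp_rot: [3.141, 0.0, 1.8]
contact_force: [2.0, -1.2, -0.2]
opening: 0.469
```

```bash
python3 - <<'E'
from h import *
rel([511,63,190],1.793)
E
```

```text
rel [0.1594 0.1186 0.1139] [0.0001 0.0001 0.007 ]
```

Call:
drive_tool(targets=[0.159,0.119,0,0,0,0,0.47,0.159,0.119,0,0,0,0,0.47,0.159,0.119,0,0,0,0,0.47,0.159,0.119,0,0,0,0,0.47,0.159,0.119,0.114,0,0,0,0.47,0.159,0.119,0.114,0,0,0,0.47,0.159,0.119,0.114,0,0,0,0.47,0.159,0.119,0.114,0,0,0,0.47,0.159,0.119,0.114,0,0,0,0.47,0.159,0.119,0.114,0,0,0,0.47,0.159,0.119,0.114,0,0,0,0.47])

```text
clock: 2.02
eef_pos: [513.7, 59.7, 192.0]
tcp_rot: [3.138, 0.0, 1.792]
contact_force: [0.7, -0.2, -0.1]
opening: 0.47
```

```bash
python3 - <<'E'
from h import *
import pickle
f=save(("wrist","w1.png")); pickle.dump(f,open("w1.pkl","wb"))
s=sense();print(s["eef_pos"],s["tcp_rot"],s["contact_force"])
print("nest,blank,pivot px:",w2px(f,[[547,-96,18],[525.5,-1,28],[622,-97,36]]))
E
```

```text
[513.70404404  59.66350157 192.07518828] [3.13807736e+00 4.56896239e-04 1.79204094e+00] [ 1.20054762  0.43455925 -0.17758047]
nest,blank,pivot px: [[316.81219465 425.76492707]
 [316.42437991 329.49127697]
 [408.28373326 460.59506835]]
```

View pics/w1.png

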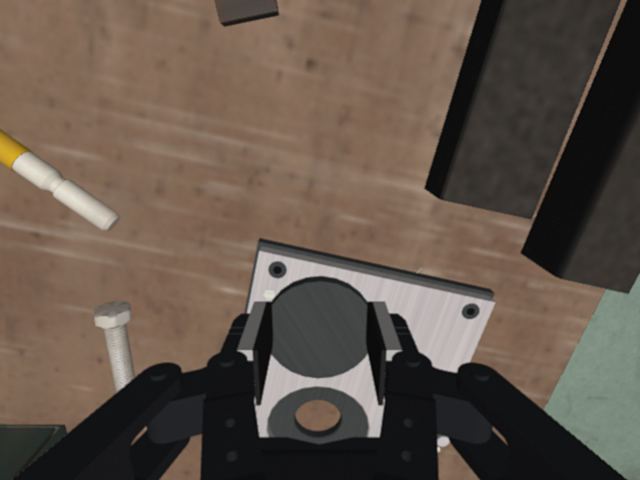

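```bash
python3 - <<'E'
from h import *
import pickle
f=pickle.load(open("w1.pkl","rb"))
print(w2px(f,[[547,-96,8]]),px2w(f,[[318.5,417]],8),px2w(f,[[319,327]],28), px2w(f,[[310,420]],18)-px2w(f,[[320,420]],18))
rel([511,63,190],1.793)
E
```

```text
[[316.84163879 416.57947712]] [[548.4789316  -96.13087802   8.        ]] [[526.85740186   1.40095709  28.        ]] [[-8.02685647e+00 -1.78493160e+00  2.84217094e-14]]
rel [ 0.0038 -0.0019  0.0021] [ 0.0035  0.0005 -0.001 ]
```

```bash
python3 - <<'E'
from h import *
rel([509.5,75,80],1.791)
E
```

```text
rel [ 0.0159 -0.0011  0.1121] [0.0035 0.0005 0.001 ]
```

Call:
drive_tool(targets=[0.016,-0.001,0.03,0,0,0.001,0.47,0.016,-0.001,0.07,0,0,0.001,0.47,0.016,-0.001,0.1,0,0,0.001,0.47,0.016,-0.001,0.112,0,0,0.001,0.47,0.016,-0.001,0.112,0,0,0.001,0.47,0.016,-0.001,0.112,0,0,0.001,0.47,0.016,-0.001,0.112,0,0,0.001,0.47,0.016,-0.001,0.112,0,0,0.001,0.47])

```text
clock: 2.73
eef_pos: [509.5, 75.5, 79.9]
tcp_rot: [3.138, 0.0, 1.792]
contact_force: [0.3, 0.7, 0.2]
opening: 0.47
```

Call:
drive_tool(targets=[0,0,0.002,0,0,0,0.47,0,0,0.004,0,0,0,0.47,0,0,0.006,0,0,0,0.47,0,0,0.006,0,0,0,0.47])

```text
clock: 3.07
eef_pos: [508.0, 75.5, 71.8]
tcp_rot: [-3.141, -0.0, 1.792]
contact_force: [-0.3, -0.4, -0.3]
opening: 0.47
```

Call:
drive_tool(targets=[0,0,0.001,0,0,0,0.47,0,0,0.002,0,0,0,0.47,0,0,0.002,0,0,0,0.47])

```text
clock: 3.32
eef_pos: [508.2, 75.5, 71.1]
tcp_rot: [-3.141, -0.0, 1.792]
contact_force: [-5.4, -0.8, 20.6]
opening: 0.469
```

Call:
drive_tool(targets=[0,0,0.001,0,0,0,0.47,0,0,0.001,0,0,0,0.47])

```text
clock: 3.48
eef_pos: [508.2, 75.6, 71.0]
tcp_rot: [-3.142, -0.0, 1.792]
contact_force: [-9.3, -1.7, 37.0]
opening: 0.471
```

Call:
drive_tool(targets=[0,0,-0.012,0,0,0,0.47,0,0,-0.0235,0,0,0,0.47,0,0,-0.0235,0,0,0,0.47,0,0,-0.0235,0,0,0,0.47,0,0,-0.0235,0,0,0,0.47])

```text
clock: 3.9
eef_pos: [508.1, 75.5, 92.2]
tcp_rot: [-3.142, 0.0, 1.792]
contact_force: [-0.4, 0.2, -0.2]
opening: 0.467
```

```bash
python3 - <<'E'
from h import *
s=sense();print(s["eef_pos"],s["tcp_rot"],s["contact_force"])
rel([537.7,-51.5,92.7],1.791)
E
```

```text
[508.06759515  75.50912947  92.15429578] [-3.14158108e+00  1.44982426e-05  1.79184176e+00] [-0.38785362  0.17185889 -0.16282727]
rel [-0.1304  0.0011 -0.0005] [-0.      0.      0.0008]
```

Push to about 30 mm short of home, then look.

Call:
drive_tool(targets=[-0.01,0.001,0,0,0,0,0.47,-0.018,0.001,0,0,0,0,0.47,-0.026,0.001,0,0,0,0,0.47,-0.034,0.001,0,0,0,0,0.47,-0.042,0.001,0,0,0,0,0.47,-0.05,0.001,0,0,0,0,0.47,-0.058,0.001,0,0,0,0,0.47,-0.066,0.001,0,0,0,0,0.47,-0.074,0.001,0,0,0,0,0.47,-0.082,0.001,0,0,0,0,0.47,-0.09,0.001,0,0,0,0,0.47,-0.095,0.001,0,0,0,0,0.47])

```text
clock: 4.9
eef_pos: [530.2, -17.9, 92.4]
tcp_rot: [3.141, 0.0, 1.791]
contact_force: [-0.1, 1.9, 1.2]
opening: 0.469
```

```bash
python3 - <<'E'
from h import *
import pickle
s=sense();print(s["eef_pos"],s["contact_force"])
f=grab_frame("top"); pickle.dump(f,open("t2.pkl","wb"))
g=grab_frame("scene")
a=cv2.resize(f["color"][145:250,325:485],(800,525),interpolation=cv2.INTER_CUBIC)[:,:]
b=cv2.resize(g["color"][140:270,235:425],(800,547),interpolation=cv2.INTER_CUBIC)
cv2.imwrite("pics/c2.png",cv2.resize(np.vstack([a,b]),(446,598)))
cv2.imwrite("pics/c2.png",cv2.resize(np.hstack([a[:,:],cv2.resize(b,(800,525))]),(800,262))) if 0 else None
E
```

```text
[530.19275307 -17.91858375  92.43425562] [-0.07151217  1.93392862  1.21879128]
```

View pics/c2.png

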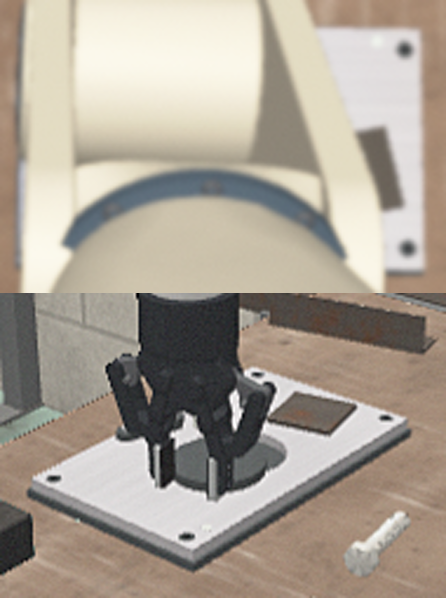

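The top view is blocked by the arm. The scene crop shows the blank cradled by both fingertips and part-way over the nest. I'll keep pushing slowly.

Call:
drive_tool(targets=[-0.003,0,0,0,0,0,0.47,-0.006,0,0,0,0,0,0.47,-0.009,0,0,0,0,0,0.47,-0.012,0,0,0,0,0,0.47,-0.015,0,0,0,0,0,0.47,-0.018,0,0,0,0,0,0.47,-0.021,0,0,0,0,0,0.47,-0.024,0,0,0,0,0,0.47,-0.027,0,0,0,0,0,0.47,-0.029,0,0,0,0,0,0.47,-0.031,0,0,0,0,0,0.47,-0.031,0,0,0,0,0,0.47])

```text
clock: 6.0
eef_pos: [536.8, -47.7, 92.4]
tcp_rot: [3.142, 0.0, 1.792]
contact_force: [-0.1, 0.5, 0.5]
opening: 0.472
```

```bash
python3 - <<'E'
from h import *
s=sense();print(s["eef_pos"],s["contact_force"])
save(("scene","c3.png"),None,(270,150,430,270),4)
rel([537.7,-51.5,92.7],1.791)
E
```

```text
[536.83385956 -47.69154452  92.35157375] [-0.13506959  0.45874237  0.45593459]
rel [-0.0041  0.0001 -0.0004] [-0.      0.0003  0.0007]
```

View pics/c3.png

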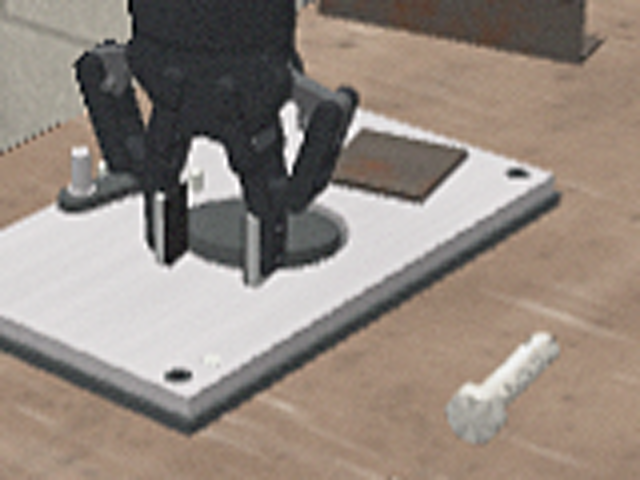

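The leading edge has dipped into the nest and the trailing edge is still on the rim. A few mm to go.

Call:
drive_tool(targets=[-0.001,0,0,0,0,0,0.47,-0.002,0,0,0,0,0,0.47,-0.003,0,0,0,0,0,0.47,-0.004,0,0,0,0,0,0.47,-0.005,0,0,0,0,0,0.47,-0.005,0,0,0,0,0,0.47])

```text
clock: 6.55
eef_pos: [537.9, -52.3, 92.4]
tcp_rot: [3.141, 0.0, 1.792]
contact_force: [0.1, 0.1, 0.9]
opening: 0.464
```

Call:
drive_tool(targets=[-0.001,0,0,0,0,0,0.47,-0.002,0,0,0,0,0,0.47,-0.002,0,0,0,0,0,0.47,-0.002,0,0,0,0,0,0.47])

```text
clock: 6.88
eef_pos: [538.3, -54.1, 92.4]
tcp_rot: [3.141, 0.0, 1.792]
contact_force: [0.2, 0.3, -0.4]
opening: 0.473
```

```bash
python3 - <<'E'
from h import *
s=sense();print(s["eef_pos"],s["contact_force"])
save(("scene","c4.png"),None,(290,170,390,245),6)
E
```

```text
[538.30312961 -54.14578221  92.40205188] [ 0.17033904  0.34041007 -0.35997411]
```

View pics/c4.png

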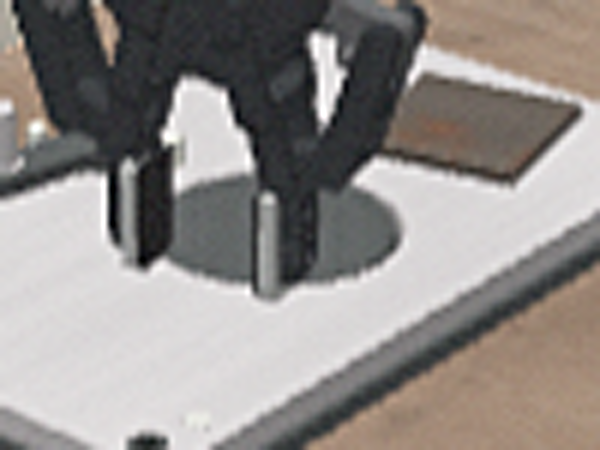

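The blank now looks flush and fully in. I'll back off and lift, shut the fingers and go behind the peg.

Call:
drive_tool(targets=[0.004,0,0,0,0,0,0.47,0.004,0,-0.035,0,0,0,0.47,0.004,0,-0.07,0,0,0,0.47,0.004,0,-0.075,0,0,0,0,0.004,0,-0.075,0,0,0,0,0.004,0,-0.075,0,0,0,0])

```text
clock: 7.43
eef_pos: [537.3, -49.9, 167.4]
tcp_rot: [3.141, 0.0, 1.792]
contact_force: [-0.8, -0.1, 0.1]
opening: 0.05
```

```bash
python3 - <<'E'
from h import *
rel([653,-57,168],-0.11)
E
```

```text
rel [-0.0323  0.1113 -0.0005] [ 7.0000e-04 -5.0000e-04  1.9019e+00]
```

Call:
drive_tool(targets=[-0.032,0.111,0,0,0,1.902,0,-0.032,0.111,0,0,0,1.902,0,-0.032,0.111,0,0,0,1.902,0,-0.032,0.111,0,0,0,1.902,0,-0.032,0.111,0,0,0,1.902,0,-0.032,0.111,0,0,0,1.902,0,-0.032,0.111,0,0,0,1.902,0,-0.032,0.111,0,0,0,1.902,0,-0.032,0.111,0,0,0,1.902,0,-0.032,0.111,0,0,0,1.902,0,-0.032,0.111,0,0,0,1.902,0,-0.032,0.111,0,0,0,1.902,0])

```text
clock: 8.43
eef_pos: [651.6, -56.8, 165.0]
tcp_rot: [-3.14, 0.003, 0.286]
contact_force: [0.8, 0.5, -0.2]
opening: 0.003
```

```bash
python3 - <<'E'
from h import *
rel([653,-57,168],-0.11)
E
```

```text
rel [ 0.0013  0.0005 -0.003 ] [-0.0006  0.0033  0.3956]
```

Call:
drive_tool(targets=[0.001,0,0,0,0,0.396,0,0.001,0,0,0,0,0.396,0,0.001,0,0,0,0,0.396,0,0.001,0,0,0,0,0.396,0,0.001,0,0,0,0,0.396,0])

```text
clock: 8.85
eef_pos: [652.9, -56.6, 165.7]
tcp_rot: [3.142, 0.003, -0.102]
contact_force: [-0.1, -0.1, 0.3]
opening: 0.0
```

```bash
python3 - <<'E'
from h import *
import pickle
s=sense();print(s["eef_pos"],s["tcp_rot"],s["contact_force"])
f=save(("wrist","w5.png")); g=save(("scene","s5.png"),None,(250,150,410,270),5)
pickle.dump(f,open("w5.pkl","wb")); pickle.dump(g,open("s5.pkl","wb"))
print(w2px(f,[[627.3,-54.2,51],[622.5,-97,36],[547.5,-96,18]]))
print(w2px(g,[[627.3,-54.2,51],[547.5,-96,18]]))
rel([653,-57,111],-0.11)
E
```

```text
[652.85726653 -56.59393817 165.65536543] [ 3.14156644e+00  2.50100420e-03 -1.02207399e-01] [-0.08596317 -0.1241006   0.27451227]
[[321.33479843 316.86132909]
 [392.97169209 304.7516704 ]
 [390.89449681 386.6741793 ]]
[[289.23141204 189.42040221]
 [334.16988717 208.48215841]]
rel [-0.0001  0.0004  0.0554] [0.     0.0015 0.0095]
```

View pics/s5.png

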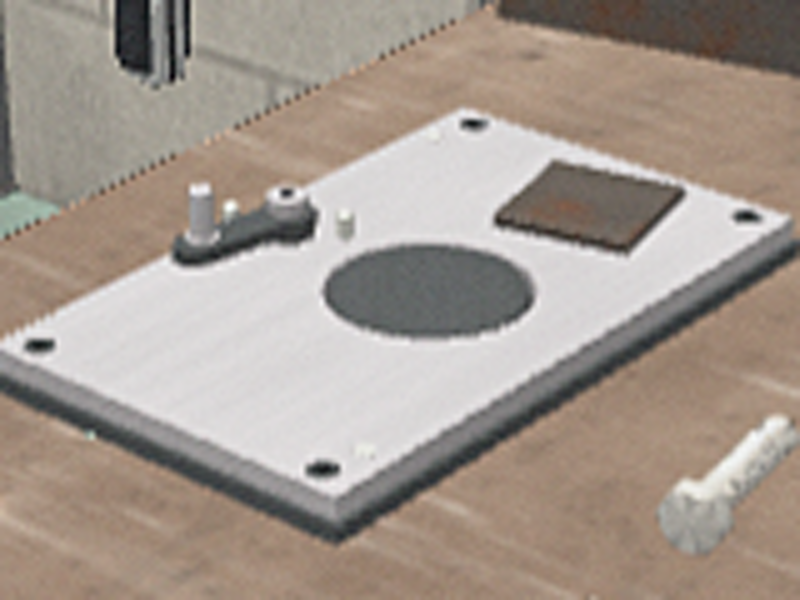

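View pics/w5.png

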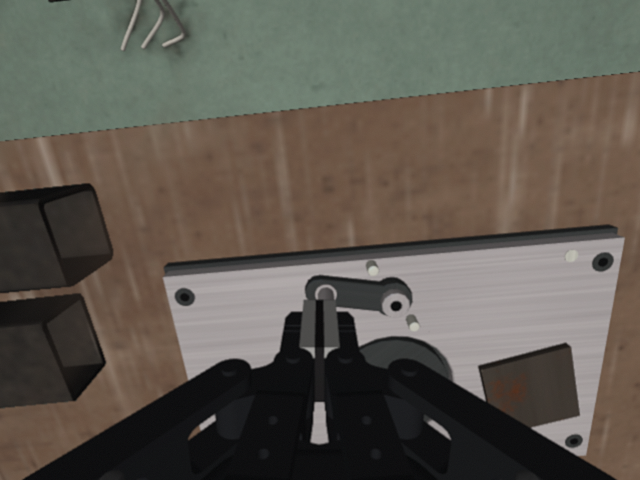

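Both views show the blank flat and flush. The peg is where predicted, scene crop (200,188). I'll descend behind it and work out the arc.

Call:
drive_tool(targets=[0,0,0.03,0,0,0.008,0,0,0,0.05,0,0.0015,0.008,0,0,0,0.0555,0,0.0015,0.008,0,0,0,0.0555,0,0.0015,0.008,0,0,0,0.0555,0,0.0015,0.008,0])

```text
clock: 9.37
eef_pos: [653.8, -56.7, 112.1]
tcp_rot: [-3.142, -0.001, -0.111]
contact_force: [0.3, -0.5, 0.4]
opening: -0.003
```

```bash
cat >> h.py <<'E'
def arc(phis,piv=(622.5,-97),z=111,r=42,b=16):
    s=sense(); R0=Ro.from_euler('xyz',s["tcp_rot"]); print(s["eef_pos"],s["tcp_rot"],s["contact_force"])
    for p in phis:
        C=[piv[0]+r*np.cos(p)+b*np.sin(p),piv[1]+r*np.sin(p)-b*np.cos(p),z]
        R1=Ro.from_euler('xyz',[np.pi,0,p-np.pi/2])
        print(round(p,3),np.round(np.r_[R0.inv().apply(np.array(C)-s["eef_pos"])/1000,(R0.inv()*R1).as_rotvec()],3).tolist())
E
python3 - <<'E'
from h import *
arc(np.arange(1.46,2.6,.1))
E
```

```text
[653.80221468 -56.73419343 112.11095071] [-3.14157063e+00 -1.23967519e-03 -1.10989769e-01] [ 0.32770822 -0.49860396  0.42113829]
1.46 [-0.011, 0.001, 0.001, -0.0, -0.001, -0.0]
1.56 [-0.015, 0.0, 0.001, 0.0, -0.001, -0.1]
1.66 [-0.019, -0.001, 0.001, 0.0, -0.001, -0.2]
1.76 [-0.024, -0.001, 0.001, 0.0, -0.001, -0.3]
1.86 [-0.028, -0.001, 0.001, 0.0, -0.001, -0.4]
1.96 [-0.033, -0.001, 0.001, 0.0, -0.001, -0.5]
2.06 [-0.037, -0.0, 0.001, 0.0, -0.001, -0.6]
2.16 [-0.041, 0.001, 0.001, 0.0, -0.001, -0.7]
2.26 [-0.046, 0.003, 0.001, 0.0, -0.001, -0.8]
2.36 [-0.05, 0.005, 0.001, 0.001, -0.001, -0.9]
2.46 [-0.053, 0.007, 0.001, 0.001, -0.001, -1.0]
2.56 [-0.057, 0.01, 0.001, 0.001, -0.001, -1.1]
```

Call:
drive_tool(targets=[-0.006,0.001,0,0,0,0,0,-0.011,0.001,0,0,0,0,0,-0.015,0,0,0,0,-0.1,0,-0.019,-0.001,0,0,0,-0.2,0,-0.024,-0.001,0,0,0,-0.3,0,-0.028,-0.001,0,0,0,-0.4,0,-0.033,-0.001,0,0,0,-0.5,0,-0.037,0,0,0,0,-0.6,0,-0.041,0.001,0,0,0,-0.7,0,-0.046,0.003,0,0,0,-0.8,0,-0.05,0.005,0,0,0,-0.9,0,-0.05,0.005,0,0,0,-0.9,0])

```text
clock: 10.37
eef_pos: [602.9, -56.2, 112.9]
tcp_rot: [3.14, -0.002, 0.792]
contact_force: [0.5, 0.2, 0.0]
opening: -0.0
```

```bash
python3 - <<'E'
from h import *
arc(np.r_[np.arange(2.45,3.06,.1),3.1,3.13,3.16])
save(("scene","s6.png"),None,(250,130,410,250),5)
E
```

```text
[602.87358335 -56.24057037 112.91821475] [ 3.13957120e+00 -1.62068515e-03  7.92417248e-01] [0.46283965 0.17012093 0.03659155]
2.45 [-0.003, -0.001, 0.002, 0.002, -0.002, -0.087]
2.55 [-0.007, -0.002, 0.002, 0.002, -0.001, -0.187]
2.65 [-0.012, -0.002, 0.002, 0.002, -0.001, -0.287]
2.75 [-0.016, -0.002, 0.002, 0.002, -0.001, -0.387]
2.85 [-0.021, -0.002, 0.002, 0.002, -0.001, -0.487]
2.95 [-0.025, -0.001, 0.002, 0.002, -0.001, -0.587]
3.05 [-0.03, -0.0, 0.002, 0.002, -0.001, -0.687]
3.1 [-0.032, 0.001, 0.002, 0.003, -0.001, -0.737]
3.13 [-0.033, 0.001, 0.002, 0.003, -0.001, -0.767]
3.16 [-0.034, 0.002, 0.002, 0.003, -0.001, -0.797]
```

View pics/s6.png

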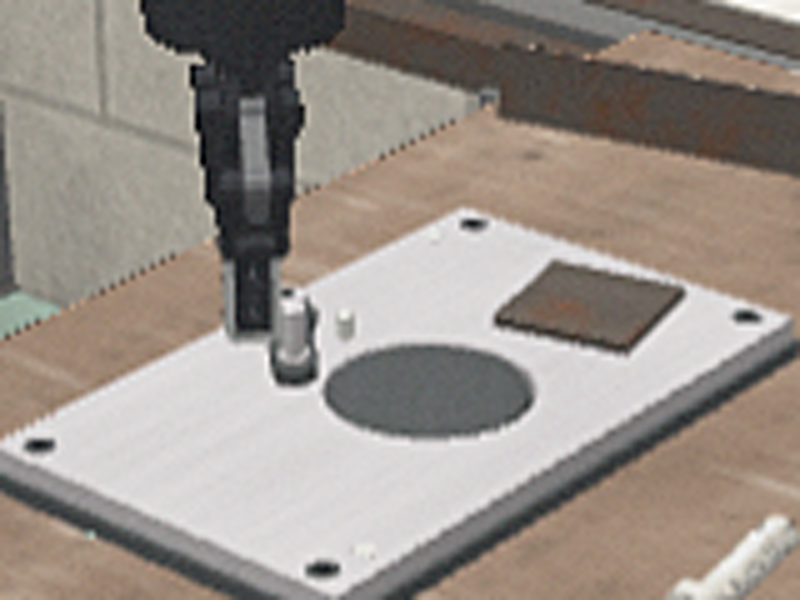

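Peg pushed about halfway, at crop (293,320), with the blank still flush. Next the rest of the arc.

Call:
drive_tool(targets=[-0.003,-0.001,0.001,0,0,-0.087,0,-0.007,-0.002,0.002,0,0,-0.187,0,-0.012,-0.002,0.002,0,0,-0.287,0,-0.016,-0.002,0.002,0,0,-0.387,0,-0.021,-0.002,0.002,0,0,-0.487,0,-0.025,-0.001,0.002,0,0,-0.587,0,-0.03,0,0.002,0,0,-0.687,0,-0.032,0.001,0.002,0,0,-0.737,0,-0.032,0.001,0.002,0,0,-0.737,0,-0.032,0.001,0.002,0,0,-0.737,0])

```text
clock: 11.25
eef_pos: [581.7, -79.5, 110.2]
tcp_rot: [3.14, 0.0, 1.52]
contact_force: [-0.4, -0.3, 0.3]
opening: 0.002
```

```bash
python3 - <<'E'
from h import *
arc([3.1,3.13,3.16])
E
```

```text
[581.73643694 -79.54832059 110.15316555] [3.13950688e+00 1.78856400e-04 1.52040013e+00] [-0.42249187 -0.30188016  0.27868225]
3.1 [0.0, -0.001, -0.001, 0.002, 0.0, -0.009]
3.13 [-0.001, -0.001, -0.001, 0.002, 0.0, -0.039]
3.16 [-0.002, -0.001, -0.001, 0.002, 0.0, -0.069]
```

Call:
drive_tool(targets=[-0.001,0,0,0,0,-0.03,0,-0.002,0,0,0,0,-0.04,0,-0.002,0,0,0,0,-0.04,0])

```text
clock: 11.5
eef_pos: [581.5, -81.4, 109.9]
tcp_rot: [3.14, 0.0, 1.563]
contact_force: [-0.1, 0.7, 0.3]
opening: 0.003
```

Call:
drive_tool(targets=[-0.001,0,0,0,0,0,0,-0.001,0,0,0,0,0,0,-0.001,0,0,0,0,0,0])

```text
clock: 11.75
eef_pos: [581.5, -82.4, 109.8]
tcp_rot: [3.14, 0.0, 1.564]
contact_force: [-0.6, 1.5, 0.3]
opening: 0.004
```

Only keeper friction (about 1.5 N) so far, so it is not at the stop yet.

Call:
drive_tool(targets=[-0.001,0,0,0,0,0,0,-0.001,0,0,0,0,0,0,-0.001,0,0,0,0,0,0])

```text
clock: 12.0
eef_pos: [581.4, -83.2, 109.8]
tcp_rot: [3.14, -0.0, 1.564]
contact_force: [-0.2, 4.3, 0.3]
opening: 0.0
```

Call:
drive_tool(targets=[-0.001,0,0,0,0,0,0,-0.001,0,0,0,0,0,0,-0.001,0,0,0,0,0,0])

```text
clock: 12.25
eef_pos: [581.4, -83.6, 109.8]
tcp_rot: [3.14, -0.001, 1.564]
contact_force: [0.1, 9.2, 2.0]
opening: 0.003
```

Call:
drive_tool(targets=[-0.001,0,0,0,0,0,0,-0.001,0,0,0,0,0,0,-0.001,0,0,0,0,0,0])

```text
clock: 12.5
eef_pos: [581.4, -83.8, 109.8]
tcp_rot: [3.14, -0.002, 1.564]
contact_force: [-1.2, 13.6, 2.3]
opening: 0.003
```

Call:
drive_tool(targets=[0.002,0,0,0,0,0,0,0.01,0,0,0,0,0,0,0.015,0,-0.03,0,0,0,0,0.015,0,-0.07,0,0,0,0,0.05,0,-0.1,0,0,0,0,0.09,0,-0.12,0,0,0,0,0.13,0,-0.12,0,0,0,0,0.17,0,-0.12,0,0,0,0,0.21,0,-0.12,0,0,0,0,0.21,0,-0.12,0,0,0,0,0.21,0,-0.12,0,0,0,0])

```text
clock: 13.42
eef_pos: [582.4, 126.8, 229.8]
tcp_rot: [3.139, 0.0, 1.568]
contact_force: [0.9, -0.7, 0.3]
opening: -0.005
```

```bash
python3 - <<'E'
from h import *
import pickle
f=grab_frame("top"); g=grab_frame("scene"); pickle.dump((f,g),open("fin.pkl","wb"))
a=cv2.resize(f["color"][145:250,325:485],(800,525),interpolation=cv2.INTER_CUBIC)
b=cv2.resize(g["color"][150:270,250:410],(800,600),interpolation=cv2.INTER_CUBIC)
cv2.imwrite("pics/ft.png",a); cv2.imwrite("pics/fs.png",b)
s=sense();print(s["eef_pos"],s["contact_force"])
E
```

```text
[582.38149033 124.20220685 229.57931197] [-0.19629901 -0.08033253 -0.53032488]
```

View pics/fs.png

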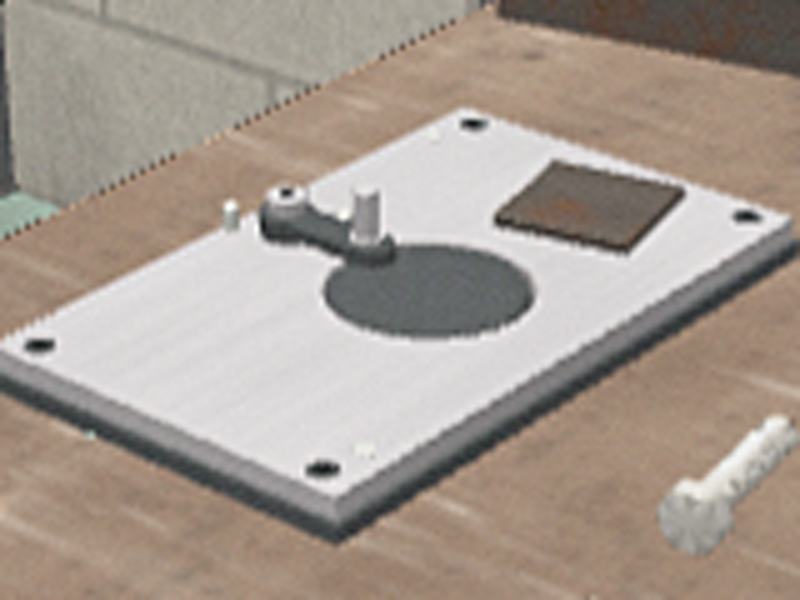

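View pics/ft.png

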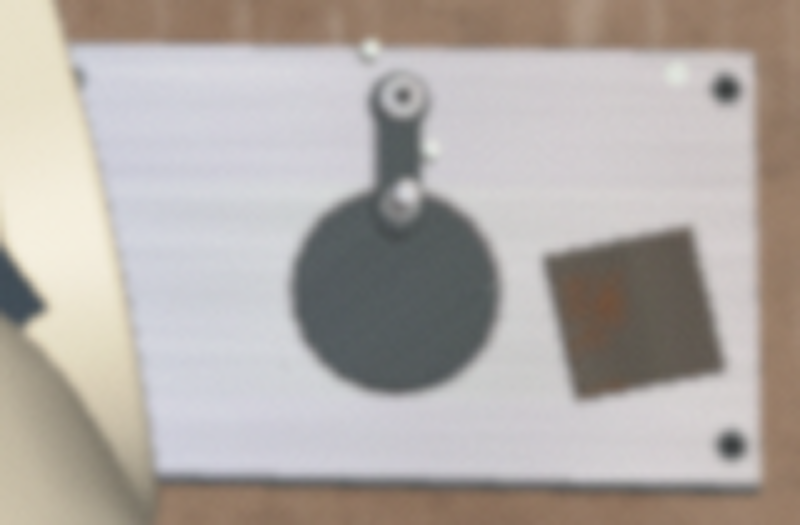

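The keeper lies over the blank against its pin, top crop (428,150), and points at the nest centre. The coupon has not moved and the blank is flush, so I'll hand in.

```bash
python3 -c "
from rig import sign_off; print(sign_off())"
```

```text
the job is handed in; nothing more can be done
None
```

The blank is in the nest and the keeper is closed over it against its stop; I handed the job in at about 13.5 s.

- **Blank:** I slid it across the plate with two part-open fingertips, without lifting it, until it dropped into the nest. The last scene view shows it flat and flush.
- **Keeper:** I pushed it round by its peg with the fingers shut. At the stop, the force rose from about 1.5 N to 13.6 N while the tool almost stopped moving. The last top view shows the arm against the stop pin and pointing at the nest centre.
- **Other things:** In the last pictures the coupon and bolt are where they started. The ring and cups were not in those pictures, but the arm did not go near them. The arm was clear of everything, with the force reading near zero.
- **Disagreements:** The wrist and top cameras differed by about 1.5 to 2.5 mm, within their calibration, so I used the average. The keeper reached its stop about 2 mm further on than I had worked out. To find the fingertip height I pressed the tips lightly on the bare table, about 38 N at most.

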